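# Hold the amber reference cell in the light path of the paint-shop colour bench

## Robot

A 6-joint arm with a two-finger parallel gripper is mounted at the origin on the work surface. World frame = base frame: x ahead of the robot, y to its left, z up, the work surface at z = 0. Lengths are in mm, angles in rad, forces in N, time in s.
With the tool pointing down it reaches from about 300 to 775 mm from the base axis. Payload 14.6 kg.
Tool frame: the origin (TCP) lies at the very end of the fingers, on their centre line; the grasp point (between the pads) lies 19 mm behind it; z points along the fingers, y is the line along which they close (so a half turn about z gives the same grasp; the last joint's range is limited). The gripper opens to 94 mm and grips with 3 to 60 N. Pads are 16 mm wide; open, the fingers measure 119 mm over their backs; the gripper's body (75 mm by 177 mm) begins 78 mm behind the grasp point.
Start: joints at [1.036, 0.3, 1.521, -0, 1.321, -0.067], TCP at [248.004, 490.901, 205.446] pointing down, gripper open.
Joint ranges: [-3.03, 3.03], [-0.79, 2.21], [0.23, 2.52], [-1.04, 4.18], [0, 3.07], [-2.55, 2.55]. Speed limits (rad/s): [2.22, 2.22, 2.57, 3.14, 3.14, 3.14].

## Interface

Orientations are given as [roll, pitch, yaw] about the fixed x, y, z axes, in that order (R = Rz(yaw) Ry(pitch) Rx(roll)).
In Python, from cell import manip, eyes, ticket gives the robot as it stands. The module is installed in compiled form; this text tells all that it offers.
- The arm moves only by the tool arm_command, never from a script. Its argument "plan" is a list of rows, each a list of 5 numbers: the opening, from -1 (shut) to 1 (fully open), then the shift along the tool's x, y, z in m, then the turn about the tool's z in rad. In form: [[jaw, dx, dy, dz, roll], ...]. A call has 1 to 20 rows; each row shifts and turns the commanded pose from where the row before left it, along the tool's axes as they then stand; what a row does not reach is not made up. A row lasts 1/8 s, in which the tool goes at most 62.5 mm and 10.7 degrees, less where a joint would pass 70% of its speed; a pose out of reach is approached as far as the arm can. A call is refused whole if a number of a shift passes 0.0625 or a number of a turn 0.188, either way. A call with a gripper value outside its range is refused whole. The fingers move at their own pace and stop on an object; "newtons" is the grip in N (left out, the last holds). Time passes only in rows, so rows that do not move let the fingers close. It gives the time, the measured TCP pose, the force, the opening and the grip force at its end, in the units of the state.
- manip.read_state(): the state, without advancing time (a new reading comes with each control period).
- eyes.camera(name): name is "scene" or "top"; returns a dict with "img" (400x640x3 uint8, blue, green, red), "z_map" (400x640 float32, mm along the optical axis (not along the pixel's ray), 0 where there is no reading), "fx", "fy", "cx", "cy" (pixels), "dist" ([k1, k2, p1, p2, k3] as OpenCV has them; the pictures are not rectified), "eye" and "orientation" of the camera in the world. Camera axes: x right, y down, z forward; pixel columns grow to the right and rows downward; lengths in mm; the calibration is good to about 2 mm. A picture is of the moment at which its call begins.
- ticket.sign_off(): hands the job in; it is judged then, once.
The state is a dict: "clock": time; "joints": joint angles; "qd": joint speeds; "effort": joint torques, N m; "eef_pos": TCP position; "eef_rot": TCP orientation; "wrist_force": force on the tool from outside, world axes, zero at the start; "moment": the same for the moment, N m; "finger_gap": finger opening in mm; "finger_force": force on a finger pad.
Only numpy, scipy, OpenCV 4.12 (cv2) and the standard library are available. Lean on these libraries where they do the work, as an engineer would, in place of code of your own. Each camera call takes 0.05 s, during which the arm holds its last target. There are 200 camera calls.

## Task

Slide the red shutter of the colour bench fully open, away from the lamp's lens; then take the amber glass reference cell out of its rack, gripping it by its two frosted white faces only and never touching its clear faces. Hold it still and upright in the light path, midway between lamp and receiver, its clear faces squarely towards the two lenses and the ringed spot on the light's centre line, clear of the bench, and finish while still holding it there. Leave the blue and green cells, the paint tin and the sanding block where they are.

Things in the scene. Friction and masses are not known exactly. Their poses are not given: they have to be found in the camera images.
- bench: Light bench fixed on the table: dark base plate 90 x 290 x 16 mm, grey lamp house at its +y end, black receiver at its -y, each 55 (x) x 85 (y) mm, top 110 mm above the table, inner sides 57 mm either side of the origin, with a 20 mm lens in each, centred 90 mm up (the red shutter covers the lamp's). Origin: on the table, midway between them; y along the light, -x side to the robot; yaw up to 0.4 rad.
- beam (a point): Middle of the light path: on the line between the lens centres, midway, 90 mm above the table. Axes as the bench: y along the light. The gap is open above and on its +x and -x sides; the shutter blade reaches to 48 mm from here on the lamp side.
- shutter (a joint): Opening of the red shutter in m: 0 = shut (blade in front of the lamp's lens), 0.045 = fully open at its stop. It slides horizontally along the bench's +x direction, stays where it is left and takes about 2 N to move. It may start a little open (0 to 8 mm).
- shutter_tab (a point): Centre of the top of the shutter's red tab, an upright post 14 x 14 mm, 25 mm high, on the slide; its top is 145.5 mm above the table, its foot (slide plate 26 x 26 mm) at 120.5 mm. It stands 66 mm from the light path's middle towards the lamp (bench +y) and moves with the shutter. Push it along the bench's +x with closed fingers, or pinch it.
- rack: Black cell rack fixed on the table, 52 (x) x 204 (y) x 24 mm, origin under its centre. Three pockets in a row along its y axis, at -70, 0 and +70 mm, each 14 mm deep with about 1 mm play around; one cell stands in each and shows 46 mm above the rack. Turned by up to 0.4 rad either way.
- cell_amber: Amber glass block 24 (x) x 34 (y) x 60 mm high, about 120 g, upright in one of the rack's pockets (which one varies), underside 10 mm above the table. Origin: centre of its underside, axes as the rack's. Faces at +x and -x (34 mm wide, 24 mm apart) are frosted white: fingers close on these. Faces at +y and -y (24 mm wide, 34 mm apart) are clear amber, for the light (either way round): do not touch.
- cell_spot (a point): Centre of the amber cell at the height of the ringed spot: 20 mm above its underside, on its upright axis. A black ring of 12 mm diameter marks the spot on both clear faces.
- cell_blue: Blue cell of the same size standing in another pocket of the rack. Leave it alone.
- cell_green: Green cell of the same size standing in another pocket of the rack. Leave it alone.
- tin: Closed paint tin, 76 mm diameter, 85 mm high, standing on the table. Origin at the centre of its underside. Leave it alone.
- sanding_block: Black rubber sanding block with cork sole, 65 x 100 x 30 mm, lying on the table. Origin at the centre of its underside. Leave it alone.
Not all that is in view belongs to the job. There is more than one size of the cell_amber; the job needs the middle-sized.

How it is judged (in metres and radians):
On the way, in this order (a step that is already met when the one before it is completed fails the run):
1. the shutter is slid fully open (value of joint shutter above 0.038 m), for 0.2 s.
2. the amber cell is lifted clear of the rack, gripped on both frosted faces (contact force between the fingers and cell_amber_c0 above 1 N and contact force between the fingers and cell_amber_c1 above 1 N and height (world z) of cell_amber above 0.03 m and contact force between cell_amber and rack below 0.05 N), for 0.2 s.
At the end, for the whole second after the job is handed in: Shutter open over 38 mm; fingers hold the amber cell by both frosted faces (over 1 N each), spot within 6 mm sideways, 8 mm in height of the light's line and 15 mm of midway; square within 0.14 rad, upright within 0.12 rad, at rest (under 20 mm/s), touching neither bench nor shutter (value of joint shutter above 0.038 m and contact force between the fingers and cell_amber_c0 above 1 N and contact force between the fingers and cell_amber_c1 above 1 N and x of cell_spot in the frame of beam between -0.006 and 0.006 m and z of cell_spot in the frame of beam between -0.008 and 0.008 m and y of cell_spot in the frame of beam between -0.015 and 0.015 m and angle between the y axis of cell_amber and the y axis of bench, either way round below 0.14 rad and angle between cell_amber's own z axis and vertical below 0.12 rad and contact force between cell_amber and bench below 0.05 N and contact force between cell_amber and shutter below 0.05 N and linear speed of cell_amber below 0.02 m/s); the arm keeps its last pose, push and grip.
It fails at once if a clear face of the amber cell is touched by the gripper (over 0.5 N) (contact force between the fingers and cell_amber_c2 above 0.5 N or contact force between the fingers and cell_amber_c3 above 0.5 N).
It fails at once if a bystander is disturbed (blue or green cell moved over 15 mm, tin or sanding block over 25 mm) (distance of any of cell_blue, cell_green from where it was at the start of the episode above 0.015 m or distance of any of tin, sanding_block from where it was at the start of the episode above 0.025 m).
It also fails if it takes over 48 s, if anything falls off the work surface, if the arm or the gripper's body presses on something with over 40 N, if the wrist force passes 120 N, or if a joint passes its speed limit or range.

## Working session

There is one attempt and no reset: what is moved stays moved. The work goes in short steps, Python scripts to look and compute and a tool call to move; the robot and the scene stay as the last step left them, time stands still between calls to the robot, and variables do not carry over. Pictures are saved under pics/ and viewed, at most 10 in all, crops included, and the job is handed in when it is done.

Besides the shell and the picture viewer there is one more tool, called after "Emit:" as a command line: name --pt "numbers of a row" for each row, then --argument value for the rest. arm_command: Moves the arm, as the interface text tells. Its arguments: {"type":"object","properties":{"plan":{"type":"array"},"newtons":{"type":"number"}},"required":["plan"]}

```bash
mkdir -p pics
cat > h.py <<'E'
import numpy as np, cv2
from cell import manip, eyes, ticket
from scipy.spatial.transform import Rotation as R
def cam(n, png=None):
    c=eyes.camera(n)
    if png: cv2.imwrite(png,c["img"])
    np.savez('%s.npz'%n, **{k:np.array(v) for k,v in c.items()})
    return c
def rot(o):
    o=np.array(o,float)
    return o if o.shape==(3,3) else R.from_euler('xyz',o).as_matrix()
def ray(c,px):
    K=np.array([[c['fx'],0,c['cx']],[0,c['fy'],c['cy']],[0,0,1]],float)
    p=cv2.undistortPoints(np.array(px,float).reshape(-1,1,2),K,np.array(c['dist'],float)).reshape(-1,2)
    return np.c_[p,np.ones(len(p))]@rot(c['orientation']).T
def at_z(c,px,z):
    d=ray(c,px); e=np.array(c['eye'],float)
    return e+d*((z-e[2])/d[:,2])[:,None]
def at_depth(c,px):
    d=ray(c,px); z=[c['z_map'][int(round(v)),int(round(u))] for u,v in px]
    return np.array(c['eye'])+d*np.array(z)[:,None]
E
python3 - <<'E'
from h import *
for n in("scene","top"):
    c=cam(n,f"pics/{n}0.png"); print({k:v for k,v in c.items() if k not in("img","z_map")})
print(manip.read_state())
E
```

```text
{'fx': 482.3545467076026, 'fy': 482.3545467076026, 'cx': 330.85599180649893, 'cy': 199.61650871926133, 'dist': array([-0.10477248,  0.        ,  0.        ,  0.        ,  0.        ]), 'eye': array([1034.3628401 ,  249.33523786,  827.34383314]), 'orientation': array([-2.53888457e+00,  5.69021872e-04,  2.10666892e+00])}
{'fx': 404.93319326656604, 'fy': 404.93319326656604, 'cx': 321.7294773597503, 'cy': 203.449344188008, 'dist': array([-0.02262526,  0.        ,  0.        ,  0.        ,  0.        ]), 'eye': array([439.84226728,  22.95635977, 999.40334199]), 'orientation': array([-2.93184994,  0.00701358, -1.69281993])}
{'clock': 0.1, 'joints': array([ 1.03643014e+00,  3.00448027e-01,  1.52149409e+00, -1.41562470e-05,
        1.32066647e+00, -6.66041636e-02]), 'qd': array([-5.68068654e-05, -2.01612266e-04, -6.62887052e-04, -5.50090025e-04,
        2.04439331e-03, -1.23973764e-03]), 'effort': array([ 3.13992619e-03, -5.32648194e+01, -3.53288341e+01,  7.09666614e-02,
        2.35524040e-02,  1.74877073e-05]), 'eef_pos': array([247.88642566, 490.72723853, 204.9357768 ]), 'eef_rot': array([-3.14057807e+00, -5.39332670e-05,  2.67383412e+00]), 'wrist_force': array([-0.01588919, -0.37030884,  0.46360503]), 'moment': array([ 0.00315928, -0.00140294, -0.00353894]), 'finger_force': 0.0, 'finger_gap': 93.8644574578929}
```

View pics/scene0.png

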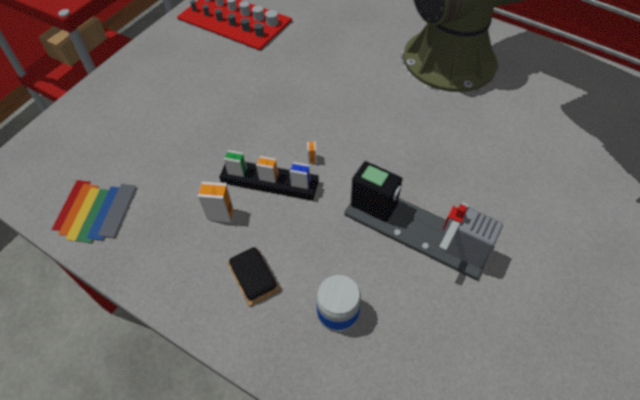

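View pics/top0.png

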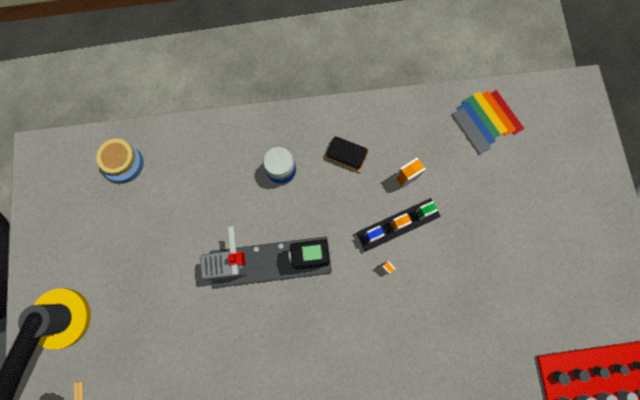

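The scene view shows the rack at about (268,175), with green, amber and blue left to right. The bench runs from the receiver (376,190) to the lamp (475,240). In the top view amber is in the middle pocket (402,222) and the red tab is at (236,258). Loose amber cells, one large and one small, lie at (411,171) and (389,268). Next I'll enlarge the top view.

Run:
```python
import cv2
i=cv2.imread('pics/top0.png')
cv2.imwrite('pics/cb.png',cv2.resize(i[215:295,190:340],None,fx=5,fy=5,interpolation=cv2.INTER_CUBIC))
cv2.imwrite('pics/cr.png',cv2.resize(i[190:260,345:450],None,fx=7,fy=7,interpolation=cv2.INTER_CUBIC))
```

```text
(no output)
```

View pics/cb.png

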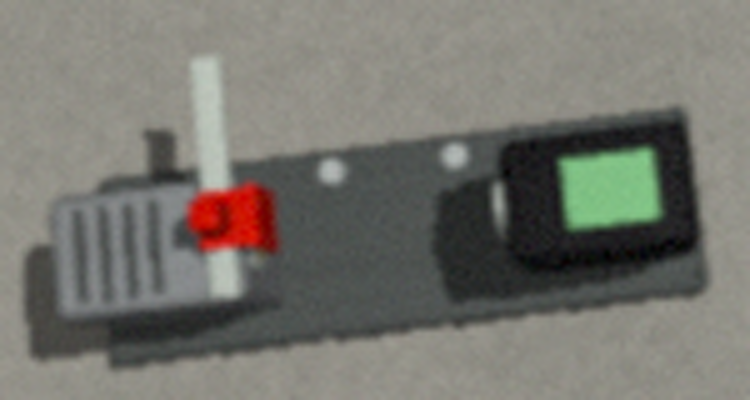

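View pics/cr.png

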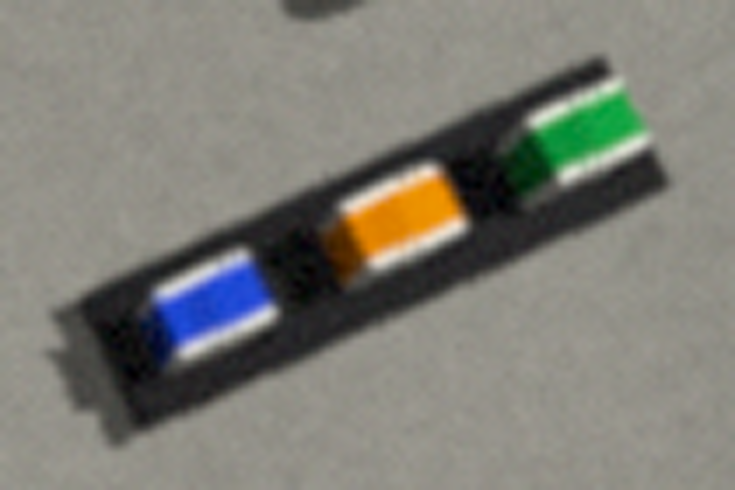

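The bench crop shows the red post top at (210,217) and the red slide plate to its right. The plate's edge corners are at (685,110), (705,290) and (110,365). In the rack crop the amber top's corners are (345,205), (437,163), (470,232) and (375,270), with the white faces along the long sides. I'll measure from these and from the depth cloud.

Run:
```python
from h import *
C={n:dict(np.load(n+'.npz')) for n in('top','scene')}
t=C['top']
f=lambda p,s,o:(np.array(p,float)+.5)/s-.5+np.array(o)
def show(n,p): print(n,np.round(p,1).tolist())
a=at_z(t,f([(345,205),(437,163),(470,232),(375,270)],7,(345,190)),70); show('amber',a); 
print('mean',a.mean(0),'sides',np.linalg.norm(np.diff(a,axis=0),axis=1))
show('rack corners',at_z(t,f([(605,57),(668,185),(135,428),(85,300)],7,(345,190)),24))
show('base',at_z(t,f([(685,110),(705,290),(110,365),(103,183)],5,(190,215)),16))
show('recv',at_z(t,f([(505,140),(685,122),(697,245),(515,268)],5,(190,215)),110))
show('lamp',at_z(t,f([(55,200),(62,318)],5,(190,215)),110))
show('tabtop',at_z(t,f([(210,217)],5,(190,215)),145.5))
# clouds
for n,c in C.items():
    v,u=np.mgrid[0:400,0:640]; px=np.c_[u.ravel(),v.ravel()]; d=ray(c,px); P=c['eye']+d*c['z_map'].reshape(-1,1)
    ok=(c['z_map'].ravel()>0); P=P[ok]; B=c['img'].reshape(-1,3)[ok].astype(int)
    tb=P[(abs(P[:,0]-560)<150)&(abs(P[:,1])<300)&(abs(P[:,2])<8)]
    print(n,'table z',np.median(tb[:,2]),tb[:,2].std())
    red=(B[:,2]>130)&(B[:,1]<60)&(B[:,0]<60)&(P[:,2]>100)&(P[:,2]<170)
    am=(B[:,2]>150)&(B[:,0]<70)&(B[:,1]>70)&(B[:,1]<180)&(P[:,2]>60)&(P[:,2]<80)
    for nm,m in(('red',red),('redtop',red&(P[:,2]>140)),('amb',am)):
        Q=P[m]; print(n,nm,len(Q),Q.mean(0).round(1),Q.min(0).round(1),Q.max(0).round(1))
```

```text
amber [[580.0, -156.7, 70.0], [590.2, -189.4, 70.0], [565.9, -196.5, 70.0], [557.2, -163.1, 70.0]]
mean [ 573.30775809 -176.4418735    70.        ] sides [34.26818548 25.33602495 34.4394433 ]
rack corners [[627.9, -265.1, 24.0], [580.0, -278.8, 24.0], [519.1, -81.8, 24.0], [565.0, -71.0, 24.0]]
base [[564.9, 2.6, 16.0], [477.6, 3.8, 16.0], [476.9, 290.4, 16.0], [564.0, 287.9, 16.0]]
recv [[549.5, 84.9, 110.0], [547.7, 5.2, 110.0], [493.7, 6.7, 110.0], [493.5, 86.5, 110.0]]
lamp [[547.3, 284.1, 110.0], [495.9, 284.3, 110.0]]
tabtop [[528.0, 209.1, 145.5]]
top table z 0.17408415866754012 1.8352460139783213
top red 137 [528.9 204.7 126.9] [517.2 194.5 106.9] [541.9 218.7 147.8]
top redtop 35 [529.2 211.3 144.7] [523.6 206.4 140.9] [535.2 216.9 147.8]
top amb 89 [ 573.7 -174.7   69.6] [ 562.8 -191.9   66.3] [ 585.  -156.6   73.3]
scene table z 1.04632408332958 1.6172286782295051
scene red 125 [533.9 205.2 128.3] [519.5 194.9 119. ] [544.5 217.6 148.5]
scene redtop 34 [532.3 210.2 145.6] [527.  203.4 141.7] [536.  216.3 148.5]
scene amb 66 [ 573.7 -175.6   71.2] [ 565.1 -192.3   64.6] [ 583.4 -160.3   74.9]
```

Measured against the given sizes (cell 34 x 25, base 87 x 286, receiver 55 x 80), the positions hold up:
- **Bench:** about (521,145), yaw about 0.
- **Tab:** about (530,210).
- **Amber cell:** about (573.5,-175.5), yaw about 0.305.

I'll turn to yaw π/2, where tool x is world y and tool y is world x, then close the fingers and go beside the tab.

Emit:
arm_command --pt "-1 0 0 0 0.184" --pt "-1 0 0 0 0.184" --pt "-1 0 0 0 0.184" --pt "-1 0 0 0 0.184" --pt "-1 0 0 0 0.184" --pt "-1 0 0 0 0.183" --pt "-1 -0.031 0.027 0 0" --pt "-1 -0.031 0.027 0 0" --pt "-1 -0.031 0.027 0 0" --pt "-1 -0.031 0.027 0 0" --pt "-1 -0.031 0.027 0 0" --pt "-1 -0.031 0.027 0 0" --pt "-1 -0.031 0.027 0 0" --pt "-1 -0.031 0.027 0 0" --pt "-1 -0.031 0.027 0 0" --pt "-1 0 0 0 0" --newtons 20

```text
clock: 2.1
eef_pos: [492.0, 210.1, 204.9]
eef_rot: [-3.141, 0.0, 1.568]
wrist_force: [-0.1, 0.2, -0.2]
finger_gap: 0.2
finger_force: 0.0
```

Emit:
arm_command --pt "-1 0 -0.004 0.038 0" --pt "-1 0 0 0.038 0" --pt "-1 0 0.01 0 0" --pt "-1 0 0.01 0 0" --pt "-1 0 0.01 0 0" --pt "-1 0 0.008 0 0" --pt "-1 0 0 0 0"

```text
clock: 2.98
eef_pos: [525.6, 211.8, 129.7]
eef_rot: [3.141, -0.0, 1.57]
wrist_force: [-0.1, -0.2, -0.6]
finger_gap: 0.4
finger_force: 0.0
```

Run:
```python
from h import *
cam('top','pics/top1.png');i=cam('scene')['img']
import cv2
cv2.imwrite('pics/p1.png',np.vstack([cv2.resize(cv2.imread('pics/top1.png')[215:295,190:340],None,fx=4,fy=4),cv2.resize(i[170:240,390:540],None,fx=4,fy=4)]))
```

```text
(no output)
```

View pics/p1.png

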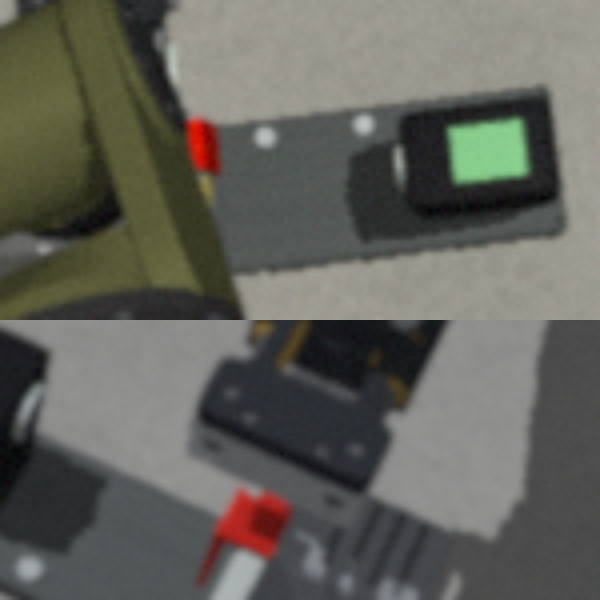

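The fingers are behind the red post and it has moved about 15 mm. In the top crop the red blade now spans (190–217, 120–172). I'll keep pushing to the stop.

Emit:
arm_command --pt "-1 0 0.007 0 0" --pt "-1 0 0.007 0 0" --pt "-1 0 0.006 0 0" --pt "-1 0 0 0 0"

```text
clock: 3.58
eef_pos: [545.5, 211.8, 129.4]
eef_rot: [3.141, -0.0, 1.571]
wrist_force: [-0.1, 0.0, 0.1]
finger_gap: 0.1
finger_force: 0.0
```

Emit:
arm_command --pt "-1 0 0.003 0 0" --pt "-1 0 0.002 0 0" --pt "-1 0 0 0 0"

```text
clock: 3.95
eef_pos: [548.6, 211.9, 129.3]
eef_rot: [-3.138, 0.001, 1.571]
wrist_force: [-12.1, -0.8, 5.1]
finger_gap: 0.3
finger_force: 6.3
```

The force jumped to 12 N at TCP x 548.6, which puts the tab at about 568, 45–46 mm past the bench centre line, so it is at its stop. I'll retract, rise, go above the amber cell and look.

Emit:
arm_command --pt "-1 0 -0.012 0 0" --pt "-1 0 -0.01 0 0" --pt "-1 0 0 -0.038 0" --pt "-1 0 0 -0.038 0" --pt "0.1 -0.043 0.005 0 0" --pt "0.1 -0.043 0.005 0 0" --pt "0.1 -0.043 0.005 0 0" --pt "0.1 -0.043 0.005 0 0" --pt "0.1 -0.043 0.005 0 0" --pt "0.1 -0.043 0.005 0 0" --pt "0.1 -0.043 0.005 0 0" --pt "0.1 -0.043 0.005 0 0" --pt "0.1 -0.043 0.005 0 0" --pt "0.1 0 0 0 -0.152" --pt "0.1 0 0 0 -0.153" --pt "0.1 0 0 0 0" --pt "0.1 0 0 0 0"

```text
clock: 6.08
eef_pos: [572.9, -174.9, 205.6]
eef_rot: [3.141, 0.0, 1.873]
wrist_force: [0.7, 0.5, 0.3]
finger_gap: 51.9
finger_force: 0.0
```

Run:
```python
from h import *
t=cam('top');s=cam('scene')
cv2.imwrite('pics/p2.png',np.vstack([cv2.resize(t['img'][215:295,190:340],None,fx=4,fy=4),cv2.resize(s['img'][130:210,210:360],None,fx=4,fy=4)])[:600])
# bench re-fit from the scene cloud
for c in (t,s):
    v,u=np.mgrid[0:400,0:640]; d=ray(c,np.c_[u.ravel(),v.ravel()]); P=c['eye']+d*c['z_map'].reshape(-1,1); B=c['img'].reshape(-1,3).astype(int)
    m=(B[:,2]>120)&(B[:,1]<60)&(B[:,0]<60)&(P[:,2]>138)&(P[:,2]<152)&(P[:,1]>150)
    print('tab',P[m].mean(0).round(1))
    for nm,y0,y1 in(('recv',-30,110),('lamp',190,330)):
        m=(abs(P[:,2]-110)<5)&(abs(P[:,0]-520)<60)&(P[:,1]>y0)&(P[:,1]<y1); print(nm,m.sum(),P[m].min(0).round(1),P[m].max(0).round(1))
```

```text
tab [566.5 210.6 144.7]
recv 920 [494.9   5.1 105.1] [549.6  92.  115. ]
lamp 837 [494.  194.5 105.1] [575.7 287.  115. ]
tab [570.2 210.9 144.9]
recv 1045 [495.7   2.6 105. ] [552.1  88.8 115. ]
lamp 1088 [495.4 193.1 105. ] [579.9 286.6 115. ]
```

View pics/p2.png

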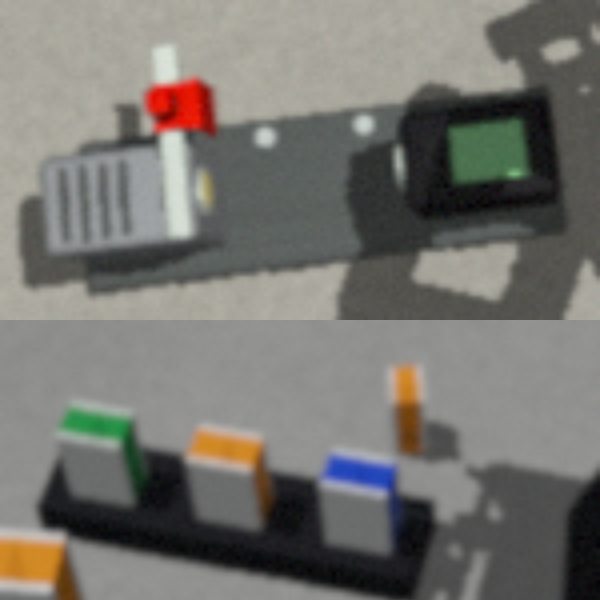

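The shutter is open: the tab is at x≈568 and the lens is visible at (205,190) in the top crop. The amber cell stands in the middle pocket at (228,480) in the lower crop. I'll descend and grip.

Emit:
arm_command --pt "0.1 0 0 0.05 0" --pt "0.1 0 0 0.05 0" --pt "0.1 0 0 0.04 0" --pt "0.1 0 0 0.031 0" --pt "0.1 0 0 0 0" --pt "-1 0 0 0 0" --pt "-1 0 0 0 0" --pt "-1 0 0 0 0" --pt "-1 0 0 0 0" --newtons 20

```text
clock: 7.3
eef_pos: [573.5, -175.2, 35.4]
eef_rot: [3.14, 0.001, 1.876]
wrist_force: [-1.1, 1.2, 7.1]
finger_gap: 23.7
finger_force: 20.0
```

Emit:
arm_command --pt "-1 0 0 -0.01 0" --pt "-1 0 0 -0.02 0" --pt "-1 0 0 -0.035 0" --pt "-1 0 0 -0.035 0" --pt "-1 0 0 -0.035 0" --pt "-1 0 0 -0.025 0" --pt "-1 0 0 0 0" --pt "-1 0 0 0 0"

```text
clock: 8.3
eef_pos: [572.5, -174.9, 193.0]
eef_rot: [-3.14, -0.001, 1.876]
wrist_force: [-0.0, 0.2, -1.6]
finger_gap: 24.1
finger_force: 20.0
```

Emit:
arm_command --pt "-1 0 0 0 0.152" --pt "-1 0 0 0 0.153" --pt "-1 0.03 -0.005 0 0" --pt "-1 0.04 -0.006 0 0" --pt "-1 0.04 -0.006 0 0" --pt "-1 0.04 -0.006 0 0" --pt "-1 0.04 -0.006 0 0" --pt "-1 0.04 -0.006 0 0" --pt "-1 0.04 -0.006 0 0" --pt "-1 0.03 -0.005 0 0" --pt "-1 0.02 -0.004 0 0" --pt "-1 0 0 0 0" --pt "-1 0 0 0.035 0" --pt "-1 0 0 0.03 0" --pt "-1 0 0 0.02 0" --pt "-1 0 0 0.012 0" --pt "-1 0 0 0 0" --pt "-1 0 0 0 0"

```text
clock: 10.55
eef_pos: [523.4, 144.8, 98.2]
eef_rot: [3.141, -0.0, 1.571]
wrist_force: [-0.4, -1.0, -1.5]
finger_gap: 24.2
finger_force: 20.0
```

Run:
```python
from h import *
s=cam('scene');t=cam('top')
cv2.imwrite('pics/p3.png',cv2.resize(s['img'][140:280,330:520],None,fx=4,fy=4,interpolation=cv2.INTER_CUBIC))
for c in(s,t):
    v,u=np.mgrid[0:400,0:640]; d=ray(c,np.c_[u.ravel(),v.ravel()]); P=c['eye']+d*c['z_map'].reshape(-1,1); B=c['img'].reshape(-1,3).astype(int)
    m=(B[:,2]>110)&(B[:,0]<70)&(B[:,1]>50)&(B[:,1]<180)&(P[:,2]>55)&(P[:,2]<150)&(abs(P[:,1]-145)<40)
    if m.sum(): print(m.sum(),P[m].mean(0).round(1),P[m].min(0).round(1),P[m].max(0).round(1))
```

```text
(no output)
```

View pics/p3.png

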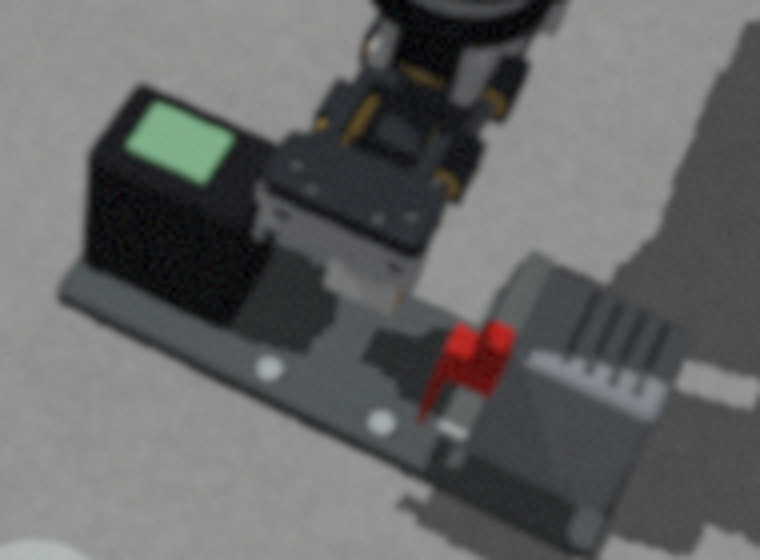

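The cell is held between the houses. Its frosted +x face shows below the finger at (365,288), with bottom corners near (328,285) and (392,308), clear of the base and shutter. I'll check the offset against the bench in this same view.

Run:
```python
from h import *
s=dict(np.load('scene.npz'))
f=lambda p:(np.array(p,float)+.5)/4-.5+np.array((330,140))
print('cell bottom',at_z(s,f([(328,285),(392,308)]),72).round(1).tolist())
print('recv top',at_z(s,f([(143,88),(92,157),(240,225)]),110).round(1).tolist())
print('lamp top',at_z(s,f([(540,255),(683,330),(655,412)]),110).round(1).tolist())
print('base +x edge',at_z(s,f([(62,290),(425,462)]),16).round(1).tolist())
```

```text
cell bottom [[532.4, 127.0, 72.0], [528.7, 158.3, 72.0]]
recv top [[500.7, 8.7, 110.0], [549.2, 7.9, 110.0], [548.5, 84.6, 110.0]]
lamp top [[493.7, 209.4, 110.0], [498.5, 280.0, 110.0], [544.7, 283.5, 110.0]]
base +x edge [[566.1, 4.0, 16.0], [562.8, 201.2, 16.0]]
```

Bench x comes out at about 521.5, the cell's y is centred, and the yaw is about 0. A final trim of −1.5 mm in x and −3 mm in z remains.

Emit:
arm_command --pt "-1 0 -0.0015 0.003 0" --pt "-1 0 0 0 0" --pt "-1 0 0 0 0" --pt "-1 0 0 0 0" --pt "-1 0 0 0 0"

```text
clock: 11.28
eef_pos: [521.5, 144.9, 94.5]
eef_rot: [-3.142, 0.0, 1.571]
wrist_force: [0.3, 0.3, -2.2]
finger_gap: 23.9
finger_force: 20.0
```

```bash
python3 -c "
from cell import ticket; print(ticket.sign_off())"
```

```text
the job is handed in; nothing more can be done
None
```

I handed the job in with the shutter pushed to its stop and the middle-sized amber cell still held by its frosted faces at 20 N, about midway in the light path. The verdict was not shown, and the final position rests on camera measurements good to about 2 mm.

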